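# Make room for the yellow parts case in a tight row

## Task

Put the yellow parts case back into the rack, in its place between the red and the blue case. The gap is too narrow, so first nudge the red and blue cases apart, gently, until each side is tight against its end stop, then lower the yellow case in without dropping or forcing it until it stands flat on the rack, upright, in line with the others, and let go. Keep the other cases standing in the rack and leave the can, the screwdriver and the safety glasses where they are.

Things in the scene. Friction and masses are not known exactly. Their poses are not given: they have to be found in the camera images.
- rack: Fixed plywood board 116 mm deep (its x), 310 mm long (y, along the row, +y on the red case's side), 12 mm thick; origin: centre of underside. Two round steel rails along y (tops 27.5 mm above the origin) leave an 84 mm channel in x, centred, for the 80 mm deep cases, which stand loose on the board's top and slide along it.
- channel (a point): Centre of the rack board's top face, axes as the rack. Two green end stops, 50 mm high, with firm rubber faces (12 N/mm) 215 mm apart (all five cases + 3 mm), are clamped on the board; the pair sits up to 13 mm off-centre in y and is not measured. Feel it: a side slides at about 1 to 7 N until its two cases are tight against the stop, then the push force jumps. Keep pushes under 20 N.
- left_case: Red plastic parts case standing loose in the rack: body 36 mm wide (its y, along the row), 80 mm deep (x), 55 mm high, 0.2 to 0.42 kg; on top, in the middle, a black fin 14 mm thick (x), 28 mm long (y), 20 mm high. Origin: centre of underside. Next to the gap, on its +y side, 4 to 20 mm free on its side. The gap to the blue case starts 31 to 62 mm wide; pushing one side out is not enough.
- right_case: Blue plastic parts case standing loose in the rack: body 36 mm wide (its y, along the row), 80 mm deep (x), 55 mm high, 0.2 to 0.42 kg; on top, in the middle, a black fin 14 mm thick (x), 28 mm long (y), 20 mm high. Origin: centre of underside. Next to the gap, on its -y side, 4 to 20 mm free on its side.
- left_end_case: Grey plastic parts case standing loose in the rack: body 36 mm wide (its y, along the row), 80 mm deep (x), 55 mm high, 0.2 to 0.42 kg; on top, in the middle, a black fin 14 mm thick (x), 28 mm long (y), 20 mm high. Origin: centre of underside. Outermost at +y, 3 to 15 mm from the end stop.
- right_end_case: Grey plastic parts case standing loose in the rack: body 36 mm wide (its y, along the row), 80 mm deep (x), 55 mm high, 0.2 to 0.42 kg; on top, in the middle, a black fin 14 mm thick (x), 28 mm long (y), 20 mm high. Origin: centre of underside. Outermost at -y, 3 to 15 mm from the end stop.
- yellow_case: Yellow parts case to insert, standing on the bench left or right of the rack: body 68 mm wide (its y), 80 mm deep (x), 55 mm high, 0.25 to 0.5 kg; lower edges along x rounded 4 mm as a lead-in. On top, in the middle, a black fin 14 mm thick (x), 60 mm long (y), from 55 to 75 mm height: pinch it across x from above. Origin: centre of underside. Same after a half turn.
- can: Bystander: plain aluminium drink can, 66 mm across, 120 mm high, on the bench on the other side of the rack. Origin: centre of underside.
- screwdriver: Bystander: screwdriver 200 mm long lying on the bench between robot and rack, length along its x. Origin at its middle.
- glasses: Bystander: red safety glasses, 140 mm wide, 42 mm high, 110 mm deep, on the bench beyond the rack. Origin: under the bridge; temples towards its +x.

How it is judged:
On the way, in this order (a step that is already met when the one before it is completed fails the run):
1. the red and the blue case have been pushed apart until the gap takes the yellow case with 2 mm to spare (centres over 106 mm apart) (horizontal distance between left_case and right_case above 0.106 m), for 0.2 s.
2. the yellow case stands on the rack between them (z of yellow_case in the frame of rack between 0.009 and 0.0155 m and x of yellow_case in the frame of rack between -0.006 and 0.006 m and angle between yellow_case's own z axis and vertical below 0.05 rad and angle between the y axis of yellow_case and the y axis of rack, either way round below 0.06 rad and horizontal distance between yellow_case and left_case below 0.059 m and horizontal distance between yellow_case and right_case below 0.059 m), for 0.2 s.
At the end, for the whole second after the job is handed in: Yellow case on the rack board (within 3.5 mm), mid-channel within 6 mm, upright within 0.05 rad, in line within 0.06 rad, centre under 59 mm from red and blue, at rest; the four others likewise on the board, upright, in line and in order, each grey one under 42 mm from its neighbour (all of step 2 and z of left_case in the frame of rack between 0.009 and 0.0155 m and x of left_case in the frame of rack between -0.006 and 0.006 m and angle between each of left_case, right_case, left_end_case, right_end_case's own z axis and vertical below 0.05 rad and angle between the y axis of each of left_case, right_case, left_end_case, right_end_case and the y axis of rack, either way round below 0.06 rad and y of each of left_case, left_end_case in the frame of rack above 0.02 m and z of right_case in the frame of rack between 0.009 and 0.0155 m and x of right_case in the frame of rack between -0.006 and 0.006 m and y of each of right_case, right_end_case in the frame of rack below -0.02 m and z of left_end_case in the frame of rack between 0.009 and 0.0155 m and x of left_end_case in the frame of rack between -0.006 and 0.006 m and z of right_end_case in the frame of rack between 0.009 and 0.0155 m and x of right_end_case in the frame of rack between -0.006 and 0.006 m and horizontal distance between left_case and left_end_case below 0.042 m and horizontal distance between right_case and right_end_case below 0.042 m and linear speed of yellow_case below 0.02 m/s); the robot touches nothing.
It fails at once if the robot presses on a case of the row with more than 20 N (contact force between any of the fingers, the arm and left_case above 20 N or contact force between any of the fingers, the arm and right_case above 20 N or contact force between any of the fingers, the arm and left_end_case above 20 N or contact force between any of the fingers, the arm and right_end_case above 20 N).
It fails at once if the yellow case is forced against another case with more than 20 N (contact force between yellow_case and left_case above 20 N or contact force between yellow_case and right_case above 20 N or contact force between yellow_case and left_end_case above 20 N or contact force between yellow_case and right_end_case above 20 N).
It fails at once if the yellow case is dropped or forced on the rack with more than 25 N (contact force between yellow_case and rack above 25 N).
It fails at once if a case of the row is lifted or tipped over (angle between any of left_case, right_case, left_end_case, right_end_case's own z axis and vertical above 0.35 rad or z of any of left_case, right_case, left_end_case, right_end_case in the frame of rack above 0.03 m).
It fails at once if the can, the screwdriver or the glasses are moved by more than 20 mm (distance of any of can, screwdriver, glasses from where it was at the start of the episode above 0.02 m).
It also fails if it takes over 61 s, if anything falls off the work surface, if the arm or the gripper's body presses on something with over 40 N, if the wrist force passes 120 N, or if a joint passes its speed limit or range.

## Robot

A 6-joint arm with a two-finger parallel gripper is mounted at the origin on the work surface. World frame = base frame: x ahead of the robot, y to its left, z up, the work surface at z = 0. Lengths are in m, angles in rad, forces in N, time in s.
With the tool pointing down it reaches from about 0.375 to 0.925 m from the base axis. Payload 5.7 kg.
Tool frame: the origin (TCP) lies on the centre line of the jaws, within the pads' length; the fingertips stand 11 mm ahead of it and the grasp point (between the pads) lies 8 mm behind it; z points along the fingers, y is the line along which they close (so a half turn about z gives the same grasp; the last joint's range is limited). The gripper opens to 85 mm and grips with 20 to 120 N. Pads are 22 mm wide; open, the fingers measure 114 mm over their backs; the gripper's body (76 mm by 85 mm) begins 54 mm behind the grasp point. The pads swing forward as they close: fully open they stand 13 mm farther back than shut.
Start: joints at [-1.424, 0.359, 1.51, -0, 1.272, -0.115], TCP at [0.155, -0.58, 0.242] pointing down, gripper open.
Joint ranges: [-2.97, 2.97], [-1.01, 2.36], [0.21, 2.38], [-0.96, 4.11], [0.2, 2.71], [-2.98, 2.98]. Speed limits (rad/s): [2.39, 2.39, 3.14, 3.14, 3.14, 3.14].

## Interface

Orientations are given as a unit quaternion [x, y, z, w].
In Python, from workcell import robot gives the robot as it stands.
- The arm moves only by the tool send_rows, never from a script. Its argument "rows" is a list of rows, each an object with "delta_pos": the shift along the tool's x, y, z in cm, a list of three; "rotation": the turn, a rotation vector about the tool's x, y, z in degrees, a list of three. In form: [{"delta_pos": [x, y, z], "rotation": [wx, wy, wz]}, ...]. A call has exactly 8 rows; each row is the pose to reach, as a shift and turn from the pose commanded when the call began, along the tool's axes at that moment; what a row does not reach only later rows make up. A row lasts 1/8 s, in which the tool goes at most 62.5 mm and 10.7 degrees, less where a joint would pass 70% of its speed; a pose out of reach is approached as far as the arm can. A call with a gripper value outside its range is refused whole. "grip" is the opening, from 0 (shut) to 1 (fully open), set as the call begins (left out, the last holds). The fingers move at their own pace and stop on an object; "force" is the grip in N (left out, the last holds). Time passes only in rows, so rows that repeat a pose let the fingers close, or fill a call up. It gives the time, the measured TCP pose, the force, the opening and the grip force at its end, in the units of the state.
- robot.read_state(): the state, without advancing time (a new reading comes with each control period).
- robot.snapshot(name): name is "side" or "top"; returns (picture, depth): 420x560x3 uint8, blue, green, red; 420x560 float32, m along the optical axis (not along the pixel's ray), 0 where there is no reading.
- robot.camera_params(name): a dict with "mtx" (3x3 intrinsics, pixels), "camera_from_world" (4x4, takes a point from world to camera coordinates). Camera axes: x right, y down, z forward; pixel columns grow to the right and rows downward; lengths in m; the calibration is good to about 2 mm. A picture is of the moment at which its call begins. camera_params takes no time and is no camera call.
- robot.finish_job(): hands the job in; it is judged then, once.
Trained networks look in the newest picture that a camera, given by its name, has taken for a name from the list of things; names that differ only in an ending like _2 or _b are one class to them, and where a whole thing is asked for, a point or a joint stands for the part that bears it (a point fixed in the world has none). Each returns a list of dicts, best first, with "p" (0 to 1); they miss things now and then, are a little off and sometimes report something else, mostly with a low value. They report only what shows in the picture. A call takes as long as a camera call.
- robot.search_frame(camera, name): "at" ([x, y, z] in m, in the coordinates of the camera as it stood for that picture, good to about 4 mm: the middle of the surface that is visible of it).
- robot.outline_of(camera, name): "mask" (420x560 bool, what is visible of it).
- robot.landmark_of(camera, name): "at" ([x, y, z] in m, in the coordinates of the camera as it stood for that picture, good to about 4 mm: a listed point, or the origin of a listed thing).
The state is a dict: "t": time; "qpos": joint angles; "joint_vel": joint speeds; "joint_torque": joint torques, N m; "eef_pos": TCP position; "tool_rot": TCP orientation; "wrist_force": force on the tool from outside, world axes, zero at the start; "torque": the same for the moment, N m; "width": opening from 0.0 (shut) to 1.0 (fully open); "grip_force": force on a finger pad.
Only numpy, scipy, OpenCV 4.12 (cv2) and the standard library are available. Lean on these libraries where they do the work, as an engineer would, in place of code of your own. Each camera call takes 0.05 s, during which the arm holds its last target. There are 200 camera calls.

## Working session

There is one attempt and no reset: what is moved stays moved. The work goes in short steps, Python scripts to look and compute and a tool call to move; the robot and the scene stay as the last step left them, time stands still between calls to the robot, and variables do not carry over. Pictures are saved under pics/ and viewed, at most 10 in all, crops included, and the job is handed in when it is done.

Besides the shell and the picture viewer there is one more tool, called after "Request:" by a JSON object that holds its "method" and its "body". send_rows: Moves the arm, as the interface text tells. Its arguments: {"type":"object","properties":{"rows":{"type":"array","items":{"type":"object","properties":{"delta_pos":{"type":"array","items":{"type":"number"}},"rotation":{"type":"array","items":{"type":"number"}}}}},"grip":{"type":"number"},"force":{"type":"number"}},"required":["rows"]}

```bash
mkdir -p pics
cat > h.py <<'E'
import numpy as np, cv2
from workcell import robot
from scipy.spatial.transform import Rotation as R
def snap(c):
    im,d=robot.snapshot(c); p=robot.camera_params(c); return im,d,np.array(p["mtx"]),np.array(p["camera_from_world"])
def cloud(d,K,T):
    v,u=np.indices(d.shape); X=np.stack([(u-K[0,2])/K[0,0]*d,(v-K[1,2])/K[1,1]*d,d,np.ones_like(d)],-1)
    return (X@np.linalg.inv(T).T)[...,:3]
def w(T,p): return (np.linalg.inv(T)@np.r_[p,1])[:3]
E
python3 - <<'E'
from h import *
s=robot.read_state(); print(s['t'],s['eef_pos'],s['tool_rot'],s['wrist_force'],s['width'])
print(R.from_quat(s['tool_rot']).as_matrix().round(3))
for c in ['top','side']:
    im,d,K,T=snap(c); cv2.imwrite(f'pics/{c}0.png',im); print(c,np.linalg.inv(T)[:3,3].round(3),K[0,0])
    P=cloud(d,K,T); np.save(f'{c}.npy',P)
    for n in ['rack','left_case','right_case','left_end_case','right_end_case','yellow_case','can','screwdriver','glasses']:
        for r in robot.landmark_of(c,n)[:2]: print(n,round(r['p'],2),w(T,r['at']).round(3))
E
```

```text
0.0 [ 0.15517929 -0.57889814  0.24143632] [ 9.91445337e-01  1.30519299e-01 -1.47837795e-05 -9.25312616e-04] [-0.30227578  0.02909209  0.28210118] 1.0066898189566433
[[ 0.966  0.259 -0.   ]
 [ 0.259 -0.966  0.002]
 [ 0.    -0.002 -1.   ]]
top [ 0.454 -0.009  0.999] 411.1544978246899
rack 0.66 [0.599 0.025 0.001]
left_case 0.73 [0.589 0.067 0.007]
left_case 0.7 [0.584 0.107 0.011]
right_case 0.79 [ 0.603 -0.016  0.012]
right_case 0.51 [0.6   0.015 0.012]
left_end_case 0.79 [0.584 0.11  0.01 ]
right_end_case 0.75 [ 0.617 -0.048  0.013]
yellow_case 0.85 [ 0.427 -0.282 -0.003]
can 0.87 [0.481 0.307 0.   ]
screwdriver 0.66 [0.414 0.032 0.   ]
glasses 0.68 [ 0.783 -0.184  0.   ]
glasses 0.47 [0.419 0.032 0.002]
side [0.587 0.894 0.533] 493.06085615595794
rack 0.2 [ 0.476  0.3   -0.002]
right_case 0.55 [ 0.605 -0.013  0.01 ]
left_end_case 0.79 [0.58  0.106 0.012]
yellow_case 0.88 [ 0.425 -0.29   0.003]
can 0.67 [0.479 0.3   0.003]
screwdriver 0.9 [0.418 0.035 0.003]
glasses 0.87 [ 0.783 -0.189 -0.003]
```

View pics/top0.png

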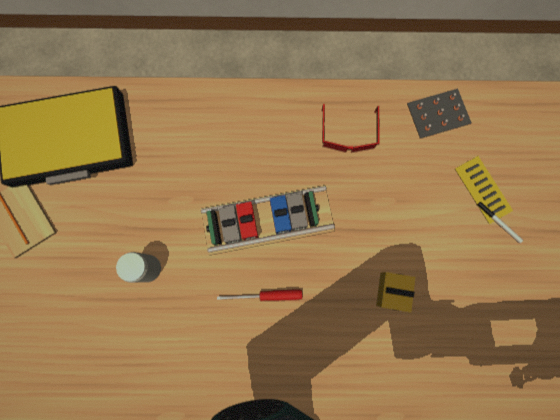

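Run:
```python
from h import *
P=np.load('top.npy'); im=cv2.imread('pics/top0.png'); hsv=cv2.cvtColor(im,cv2.COLOR_BGR2HSV)
def rep(n,m):
    if m.sum()<20: print(n,'few',m.sum()); return
    q=P[m]; r=cv2.minAreaRect(q[:,:2].astype(np.float32)*1000); print(n,m.sum(),np.array(r[0]).round(1),np.array(r[1]).round(1),round(r[2],1),'z',np.median(q[:,2]).round(4))
H,S,V=hsv[...,0].astype(int),hsv[...,1],hsv[...,2]
x,y,z=P[...,0],P[...,1],P[...,2]
reg=(abs(x-.6)<.12)&(abs(y-.025)<.2)
top=reg&(z>.058)&(z<.076)
def big(m):
    n,l,s,c=cv2.connectedComponentsWithStats(cv2.erode(m.astype(np.uint8),np.ones((2,2)))); 
    return l==1+s[1:,4].argmax()
rep('red top',big(top&((H<8)|(H>172))&(S>120)))
rep('blue top',big(top&(H>95)&(H<125)&(S>120)))
rep('grey all top',big(top&(S<60)))
rep('row tops',top)
f=reg&(z>.079)&(z<.095)
n,l,s,c=cv2.connectedComponentsWithStats(f.astype(np.uint8))
for i in range(1,n):
    if s[i,4]>20: rep('fin',l==i)
g=reg&(H>40)&(H<85)&(S>80)&(z>.045)
n,l,s,c=cv2.connectedComponentsWithStats(g.astype(np.uint8))
for i in range(1,n):
    if s[i,4]>20: rep('stop',l==i)
rep('board/rack low',big(reg&(z>.006)&(z<.035)))
ye=(H>18)&(H<35)&(S>120)&(abs(y+.28)<.1)&(x<.55)
rep('yel top',big(ye&(z>.045)&(z<.062)))
rep('yel fin',big((abs(y+.28)<.1)&(abs(x-.427)<.1)&(z>.067)&(z<.085)))
```

```text
red top 211 [567.3  59.6] [34.  33.4] 11.5 z 0.0666
blue top 194 [582.7 -18.4] [32.5 31.9] 10.7 z 0.0665
grey all top 394 [580.1 103.3] [79.  33.7] 12.1 z 0.0666
row tops 2319 [596.8  28.7] [ 81.9 250.9] 11.5 z 0.066
fin 79 [612.8 -49.8] [13.8 27.5] 10.8 z 0.0854
fin 78 [605.2 -12.2] [14.4 27.6] 13.1 z 0.0851
fin 79 [589.4  65.1] [14.3 27.2] 13.9 z 0.0855
fin 80 [580.9 104.8] [13.7 27.6] 12.3 z 0.0852
stop 137 [620.4 -90.6] [76.5 12.4] 11.8 z 0.0607
stop 129 [573.1 146. ] [75.4  9.6] 10.4 z 0.0605
board/rack low 2283 [596.5  16.4] [110.5 307.1] 11.3 z 0.0122
yel top 808 [ 428.4 -280.9] [68.1 78. ] 80.7 z 0.0547
yel fin 137 [ 428.  -280.8] [56.7 11.2] 81.0 z 0.0737
```

The top view shows the rack at about px (268,219), with grey, red, gap, blue and grey running left to right. The yellow case is at (397,292), the can at (132,267), the screwdriver at (262,295) and the glasses at (350,130). Heights and sizes match the given ones. From the fins, the row yaw is about 11.5° and the gap about 43 mm.

```bash
cat >> h.py <<'E'
def plan(tx,ty,tz,yaw):  # yaw of tool y axis, deg
    s=robot.read_state(); Rm=R.from_quat(s['tool_rot']); a=np.radians(yaw)
    tyv=np.array([np.cos(a),np.sin(a),0]); tz_=np.array([0,0,-1.]); G=R.from_matrix(np.c_[np.cross(tyv,tz_),tyv,tz_])
    print('t',s['t'],'pos',(s['eef_pos']*1).round(4),'d_cm',Rm.inv().apply(np.array([tx,ty,tz])-s['eef_pos']).round(2)*[100]*1 if 0 else (Rm.inv().apply(np.array([tx,ty,tz])-s['eef_pos'])*100).round(2),'rot',np.degrees((Rm.inv()*G).as_rotvec()).round(2),'F',np.array(s['wrist_force']).round(2),s['width'])
E
python3 - <<'E'
from h import *
plan(.5973,.0264,.2,11.5)
E
```

```text
t 1.0 pos [ 0.1553 -0.5796  0.2423] d_cm [ 58.38 -47.09   4.23] rot [ -0.   -0.  -86.5] F [-0.14 -0.43 -0.53] 1.0011901219529655
```

Request:
{"method": "send_rows", "body": {"rows": [{"delta_pos":[7,-5.5,0],"rotation":[0,0,-10.5]},{"delta_pos":[14,-11,0],"rotation":[0,0,-21]},{"delta_pos":[21,-17,0],"rotation":[0,0,-31.5]},{"delta_pos":[28,-22.5,0],"rotation":[0,0,-42]},{"delta_pos":[35,-28,1],"rotation":[0,0,-52.5]},{"delta_pos":[42,-34,2],"rotation":[0,0,-63]},{"delta_pos":[49,-39.5,3],"rotation":[0,0,-73.5]},{"delta_pos":[54,-43.5,4],"rotation":[0,0,-84]}], "grip": 0, "force": 40}}

```text
t: 2.0
eef_pos: [0.451, -0.175, 0.2229]
tool_rot: [0.647, 0.762, 0.0, 0.001]
wrist_force: [1.1, -0.7, -0.0]
width: -0.001
grip_force: 0.0
```

Run:
```python
from h import *
plan(.5973,.0264,.12,11.5)
```

```text
t 2.0 pos [ 0.451  -0.175   0.2229] d_cm [17.5  17.69 10.29] rot [ 0.06  0.05 -2.16] F [ 1.06 -0.69 -0.  ] -0.0014232875347866888
```

Request:
{"method": "send_rows", "body": {"rows": [{"delta_pos":[3.5,3.5,0],"rotation":[0,0,-2]},{"delta_pos":[7,7,1],"rotation":[0,0,-2]},{"delta_pos":[10.5,10.5,2],"rotation":[0,0,-2]},{"delta_pos":[13.5,13.5,4],"rotation":[0,0,-2]},{"delta_pos":[16,16,6],"rotation":[0,0,-2]},{"delta_pos":[16.5,16.5,7],"rotation":[0,0,-2]},{"delta_pos":[16.5,16.5,7],"rotation":[0,0,-2]},{"delta_pos":[16.5,16.5,7],"rotation":[0,0,-2]}]}}

```text
t: 3.0
eef_pos: [0.5866, 0.0112, 0.1532]
tool_rot: [0.636, 0.771, -0.0, 0.0]
wrist_force: [-0.6, -0.1, 0.4]
width: -0.001
grip_force: 0.0
```

Run:
```python
from h import *
plan(.5973,.0264,.12,11.5)
print(robot.read_state()['grip_force'])
im,d,K,T=snap('side'); cv2.imwrite('pics/s1.png',im[100:400,80:480])
```

```text
t 3.0 pos [0.5866 0.0112 0.1532] d_cm [1.29 1.34 3.32] rot [ 0.01  0.02 -0.55] F [-0.56 -0.06  0.45] -0.0012880629065633016
0.0
```

Request:
{"method": "send_rows", "body": {"rows": [{"delta_pos":[1.3,1.35,2],"rotation":[0,0,-0.5]},{"delta_pos":[1.3,1.35,3.3],"rotation":[0,0,-0.5]},{"delta_pos":[1.3,1.35,3.3],"rotation":[0,0,-0.5]},{"delta_pos":[1.3,1.35,5],"rotation":[0,0,-0.5]},{"delta_pos":[1.3,1.35,7],"rotation":[0,0,-0.5]},{"delta_pos":[1.3,1.35,9],"rotation":[0,0,-0.5]},{"delta_pos":[1.3,1.35,10.5],"rotation":[0,0,-0.5]},{"delta_pos":[1.3,1.35,11],"rotation":[0,0,-0.5]}]}}

```text
t: 4.05
eef_pos: [0.5969, 0.0275, 0.0415]
tool_rot: [0.633, 0.774, -0.0, -0.001]
wrist_force: [-0.4, 1.3, 0.0]
width: -0.001
grip_force: 0.0
```

Run:
```python
from h import *
plan(.5973,.0264,.043,11.5)
im,d,K,T=snap('side'); cv2.imwrite('pics/s2.png',cv2.resize(im[120:360,100:420],None,fx=2,fy=2))
```

```text
t 4.05 pos [0.5969 0.0275 0.0415] d_cm [-0.11  0.01 -0.15] rot [-0.1  -0.03 -0.01] F [-0.4   1.28  0.02] -0.0005350721507923883
```

View pics/s2.png

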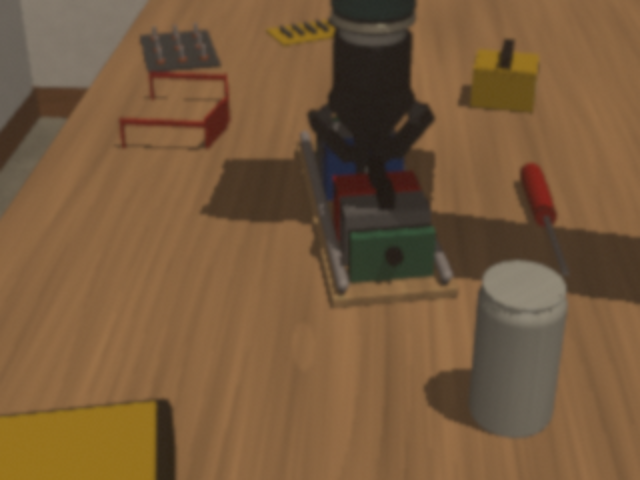

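The picture shows the shut fingers standing in the gap (crop px ~(375,170)) between red and blue, clear of everything. I'll push red first.

Request:
{"method": "send_rows", "body": {"rows": [{"delta_pos":[0.4,0,0],"rotation":[0,0,0]},{"delta_pos":[0.7,0,0],"rotation":[0,0,0]},{"delta_pos":[0.9,0,0],"rotation":[0,0,0]},{"delta_pos":[1.1,0,0],"rotation":[0,0,0]},{"delta_pos":[1.3,0,0],"rotation":[0,0,0]},{"delta_pos":[1.5,0,0],"rotation":[0,0,0]},{"delta_pos":[1.7,0,0],"rotation":[0,0,0]},{"delta_pos":[1.9,0,0],"rotation":[0,0,0]}]}}

```text
t: 5.1
eef_pos: [0.595, 0.0454, 0.0432]
tool_rot: [0.633, 0.774, 0.0, 0.001]
wrist_force: [1.1, -6.1, 3.7]
width: 0.001
grip_force: 3.3
```

Request:
{"method": "send_rows", "body": {"rows": [{"delta_pos":[0.03,0,0],"rotation":[0,0,0]},{"delta_pos":[0.06,0,0],"rotation":[0,0,0]},{"delta_pos":[0.09,0,0],"rotation":[0,0,0]},{"delta_pos":[0.12,0,0],"rotation":[0,0,0]},{"delta_pos":[0.15,0,0],"rotation":[0,0,0]},{"delta_pos":[0.18,0,0],"rotation":[0,0,0]},{"delta_pos":[0.2,0,0],"rotation":[0,0,0]},{"delta_pos":[0.2,0,0],"rotation":[0,0,0]}]}}

```text
t: 6.1
eef_pos: [0.5946, 0.0473, 0.0432]
tool_rot: [0.633, 0.774, 0.0, 0.001]
wrist_force: [2.5, -6.4, 3.3]
width: -0.002
grip_force: 3.2
```

```bash
cat >> h.py <<'E'
def fr(a=11.5):
    s=robot.read_state(); c,n=np.cos(np.radians(a)),np.sin(np.radians(a)); F=s['wrist_force']; p=s['eef_pos']
    print('t',s['t'],'y_r',((-n*p[0]+c*p[1])*1000).round(1),'x_r',((c*p[0]+n*p[1])*1000).round(1),'Fy_r',(-n*F[0]+c*F[1]).round(2),'Fx_r',(c*F[0]+n*F[1]).round(2),'Fz',F[2].round(2))
def fins():
    im,d,K,T=snap('top'); P=cloud(d,K,T); x,y,z=P[...,0],P[...,1],P[...,2]
    f=(abs(x-.6)<.12)&(abs(y-.025)<.2)&(z>.079)&(z<.092); n,l,s,c=cv2.connectedComponentsWithStats(f.astype(np.uint8))
    for i in range(1,n):
        if s[i,4]>20:
            q=P[l==i]; r=cv2.minAreaRect(q[:,:2].astype(np.float32)*1000); p=r[0]; print('fin',s[i,4],np.round(p,1),np.round(r[1],1),'y_r',round(-.1994*p[0]+.98*p[1],1))
    return im
E
python3 - <<'E'
from h import *
fr()
fins()
E
```

```text
t 6.1 y_r -72.2 x_r 592.1 Fy_r -6.75 Fx_r 1.19 Fz 3.25
fin 79 [612.8 -50.1] [13.8 27.5] y_r -171.3
fin 37 [605.3 -19.2] [13.8 13.6] y_r -139.5
fin 82 [580.  110.9] [14.1 27.7] y_r -7.0
```

Request:
{"method": "send_rows", "body": {"rows": [{"delta_pos":[0.05,0,0],"rotation":[0,0,0]},{"delta_pos":[0.1,0,0],"rotation":[0,0,0]},{"delta_pos":[0.15,0,0],"rotation":[0,0,0]},{"delta_pos":[0.2,0,0],"rotation":[0,0,0]},{"delta_pos":[0.25,0,0],"rotation":[0,0,0]},{"delta_pos":[0.3,0,0],"rotation":[0,0,0]},{"delta_pos":[0.3,0,0],"rotation":[0,0,0]},{"delta_pos":[0.3,0,0],"rotation":[0,0,0]}]}}

```text
t: 7.15
eef_pos: [0.594, 0.0503, 0.0433]
tool_rot: [0.633, 0.774, 0.0, 0.001]
wrist_force: [1.9, -7.0, 4.3]
width: 0.002
grip_force: 3.1
```

Request:
{"method": "send_rows", "body": {"rows": [{"delta_pos":[0.01,0,0],"rotation":[0,0,0]},{"delta_pos":[0.02,0,0],"rotation":[0,0,0]},{"delta_pos":[0.03,0,0],"rotation":[0,0,0]},{"delta_pos":[0.04,0,0],"rotation":[0,0,0]},{"delta_pos":[0.05,0,0],"rotation":[0,0,0]},{"delta_pos":[0.06,0,0],"rotation":[0,0,0]},{"delta_pos":[0.06,0,0],"rotation":[0,0,0]},{"delta_pos":[0.06,0,0],"rotation":[0,0,0]}]}}

```text
t: 8.15
eef_pos: [0.5939, 0.0508, 0.0432]
tool_rot: [0.633, 0.774, 0.0, 0.001]
wrist_force: [1.4, -6.5, 4.5]
width: 0.002
grip_force: 3.3
```

Run:
```python
from h import *
fr()
```

```text
t 8.15 y_r -68.6 x_r 592.1 Fy_r -6.67 Fx_r 0.04 Fz 4.55
```

Request:
{"method": "send_rows", "body": {"rows": [{"delta_pos":[0.01,0,0],"rotation":[0,0,0]},{"delta_pos":[0.02,0,0],"rotation":[0,0,0]},{"delta_pos":[0.03,0,0],"rotation":[0,0,0]},{"delta_pos":[0.04,0,0],"rotation":[0,0,0]},{"delta_pos":[0.05,0,0],"rotation":[0,0,0]},{"delta_pos":[0.06,0,0],"rotation":[0,0,0]},{"delta_pos":[0.07,0,0],"rotation":[0,0,0]},{"delta_pos":[0.07,0,0],"rotation":[0,0,0]}]}}

```text
t: 9.15
eef_pos: [0.5937, 0.0515, 0.0432]
tool_rot: [0.633, 0.774, 0.0, 0.001]
wrist_force: [2.0, -5.8, 3.6]
width: 0.001
grip_force: 3.3
```

Run:
```python
from h import *
fr();fins()
```

```text
t 9.15 y_r -67.9 x_r 592.1 Fy_r -6.08 Fx_r 0.78 Fz 3.61
fin 79 [613.2 -49.6] [14.5 27.6] y_r -170.9
fin 56 [605.7 -15.2] [14.  22.1] y_r -135.7
fin 83 [579.2 115.3] [14.6 27.8] y_r -2.5
```

Request:
{"method": "send_rows", "body": {"rows": [{"delta_pos":[0.01,0,0],"rotation":[0,0,0]},{"delta_pos":[0.02,0,0],"rotation":[0,0,0]},{"delta_pos":[0.03,0,0],"rotation":[0,0,0]},{"delta_pos":[0.04,0,0],"rotation":[0,0,0]},{"delta_pos":[0.05,0,0],"rotation":[0,0,0]},{"delta_pos":[0.06,0,0],"rotation":[0,0,0]},{"delta_pos":[0.07,0,0],"rotation":[0,0,0]},{"delta_pos":[0.07,0,0],"rotation":[0,0,0]}]}}

```text
t: 10.2
eef_pos: [0.5936, 0.0522, 0.0432]
tool_rot: [0.633, 0.774, 0.0, 0.001]
wrist_force: [1.9, -6.5, 4.8]
width: -0.002
grip_force: 3.3
```

Request:
{"method": "send_rows", "body": {"rows": [{"delta_pos":[0.01,0,0],"rotation":[0,0,0]},{"delta_pos":[0.02,0,0],"rotation":[0,0,0]},{"delta_pos":[0.03,0,0],"rotation":[0,0,0]},{"delta_pos":[0.04,0,0],"rotation":[0,0,0]},{"delta_pos":[0.05,0,0],"rotation":[0,0,0]},{"delta_pos":[0.06,0,0],"rotation":[0,0,0]},{"delta_pos":[0.07,0,0],"rotation":[0,0,0]},{"delta_pos":[0.07,0,0],"rotation":[0,0,0]}]}}

```text
t: 11.2
eef_pos: [0.5935, 0.0527, 0.0433]
tool_rot: [0.633, 0.774, 0.0, 0.001]
wrist_force: [0.7, -7.5, 3.9]
width: -0.0
grip_force: 3.8
```

Request:
{"method": "send_rows", "body": {"rows": [{"delta_pos":[0.01,0,0],"rotation":[0,0,0]},{"delta_pos":[0.02,0,0],"rotation":[0,0,0]},{"delta_pos":[0.03,0,0],"rotation":[0,0,0]},{"delta_pos":[0.04,0,0],"rotation":[0,0,0]},{"delta_pos":[0.05,0,0],"rotation":[0,0,0]},{"delta_pos":[0.06,0,0],"rotation":[0,0,0]},{"delta_pos":[0.06,0,0],"rotation":[0,0,0]},{"delta_pos":[0.06,0,0],"rotation":[0,0,0]}]}}

```text
t: 12.2
eef_pos: [0.5934, 0.0529, 0.0432]
tool_rot: [0.633, 0.775, -0.0, 0.001]
wrist_force: [1.0, -8.7, 3.5]
width: 0.001
grip_force: 4.6
```

Request:
{"method": "send_rows", "body": {"rows": [{"delta_pos":[0.01,0,0],"rotation":[0,0,0]},{"delta_pos":[0.02,0,0],"rotation":[0,0,0]},{"delta_pos":[0.03,0,0],"rotation":[0,0,0]},{"delta_pos":[0.04,0,0],"rotation":[0,0,0]},{"delta_pos":[0.05,0,0],"rotation":[0,0,0]},{"delta_pos":[0.06,0,0],"rotation":[0,0,0]},{"delta_pos":[0.07,0,0],"rotation":[0,0,0]},{"delta_pos":[0.08,0,0],"rotation":[0,0,0]}]}}

```text
t: 13.2
eef_pos: [0.5932, 0.0532, 0.0432]
tool_rot: [0.632, 0.775, -0.0, 0.002]
wrist_force: [1.8, -11.8, 3.6]
width: -0.001
grip_force: 5.8
```

Run:
```python
from h import *
fr();fins()
```

```text
t 13.2 y_r -66.2 x_r 591.9 Fy_r -11.88 Fx_r -0.59 Fz 3.59
fin 77 [613.  -49.7] [14.1 27.5] y_r -170.9
fin 63 [605.5 -14.2] [14.  24.1] y_r -134.7
fin 81 [578.6 116.6] [13.7 27.8] y_r -1.2
```

Request:
{"method": "send_rows", "body": {"rows": [{"delta_pos":[-0.7,0,0],"rotation":[0,0,0]},{"delta_pos":[-1.7,0,0],"rotation":[0,0,0]},{"delta_pos":[-2.7,0,0],"rotation":[0,0,0]},{"delta_pos":[-3.3,0,0],"rotation":[0,0,0]},{"delta_pos":[-3.6,0,0],"rotation":[0,0,0]},{"delta_pos":[-3.85,0,0],"rotation":[0,0,0]},{"delta_pos":[-4.1,0,0],"rotation":[0,0,0]},{"delta_pos":[-4.3,0,0],"rotation":[0,0,0]}]}}

```text
t: 14.25
eef_pos: [0.6004, 0.0137, 0.0427]
tool_rot: [0.633, 0.774, 0.0, -0.001]
wrist_force: [-1.3, 3.9, 2.5]
width: -0.004
grip_force: 1.9
```

Run:
```python
from h import *
fr();fins()
```

```text
t 14.25 y_r -106.3 x_r 591.0 Fy_r 4.12 Fx_r -0.5 Fz 2.45
fin 82 [586.2  81.3] [13.8 27.3] y_r -37.3
```

Request:
{"method": "send_rows", "body": {"rows": [{"delta_pos":[-0.1,0,0],"rotation":[0,0,0]},{"delta_pos":[-0.2,0,0],"rotation":[0,0,0]},{"delta_pos":[-0.3,0,0],"rotation":[0,0,0]},{"delta_pos":[-0.4,0,0],"rotation":[0,0,0]},{"delta_pos":[-0.5,0,0],"rotation":[0,0,0]},{"delta_pos":[-0.6,0,0],"rotation":[0,0,0]},{"delta_pos":[-0.65,0,0],"rotation":[0,0,0]},{"delta_pos":[-0.65,0,0],"rotation":[0,0,0]}]}}

```text
t: 15.3
eef_pos: [0.6015, 0.0076, 0.0426]
tool_rot: [0.633, 0.774, 0.0, -0.001]
wrist_force: [-1.8, 5.9, 1.3]
width: -0.004
grip_force: 2.9
```

Run:
```python
from h import *
fr()
```

```text
t 15.3 y_r -112.4 x_r 590.9 Fy_r 6.14 Fx_r -0.6 Fz 1.26
```

Request:
{"method": "send_rows", "body": {"rows": [{"delta_pos":[-0.03,0,0],"rotation":[0,0,0]},{"delta_pos":[-0.06,0,0],"rotation":[0,0,0]},{"delta_pos":[-0.09,0,0],"rotation":[0,0,0]},{"delta_pos":[-0.12,0,0],"rotation":[0,0,0]},{"delta_pos":[-0.15,0,0],"rotation":[0,0,0]},{"delta_pos":[-0.17,0,0],"rotation":[0,0,0]},{"delta_pos":[-0.17,0,0],"rotation":[0,0,0]},{"delta_pos":[-0.17,0,0],"rotation":[0,0,0]}]}}

```text
t: 16.3
eef_pos: [0.6018, 0.006, 0.0426]
tool_rot: [0.633, 0.774, 0.0, -0.001]
wrist_force: [-1.4, 6.1, 3.0]
width: -0.001
grip_force: 3.1
```

Request:
{"method": "send_rows", "body": {"rows": [{"delta_pos":[-0.01,0,0],"rotation":[0,0,0]},{"delta_pos":[-0.02,0,0],"rotation":[0,0,0]},{"delta_pos":[-0.03,0,0],"rotation":[0,0,0]},{"delta_pos":[-0.04,0,0],"rotation":[0,0,0]},{"delta_pos":[-0.05,0,0],"rotation":[0,0,0]},{"delta_pos":[-0.06,0,0],"rotation":[0,0,0]},{"delta_pos":[-0.07,0,0],"rotation":[0,0,0]},{"delta_pos":[-0.07,0,0],"rotation":[0,0,0]}]}}

```text
t: 17.3
eef_pos: [0.6019, 0.0054, 0.0426]
tool_rot: [0.633, 0.774, 0.0, -0.001]
wrist_force: [-1.3, 6.5, 2.2]
width: -0.004
grip_force: 3.1
```

Run:
```python
from h import *
fr()
```

```text
t 17.3 y_r -114.7 x_r 590.9 Fy_r 6.59 Fx_r 0.06 Fz 2.23
```

Request:
{"method": "send_rows", "body": {"rows": [{"delta_pos":[-0.01,0,0],"rotation":[0,0,0]},{"delta_pos":[-0.02,0,0],"rotation":[0,0,0]},{"delta_pos":[-0.03,0,0],"rotation":[0,0,0]},{"delta_pos":[-0.04,0,0],"rotation":[0,0,0]},{"delta_pos":[-0.05,0,0],"rotation":[0,0,0]},{"delta_pos":[-0.06,0,0],"rotation":[0,0,0]},{"delta_pos":[-0.07,0,0],"rotation":[0,0,0]},{"delta_pos":[-0.07,0,0],"rotation":[0,0,0]}]}}

```text
t: 18.3
eef_pos: [0.6021, 0.0047, 0.0426]
tool_rot: [0.633, 0.774, 0.0, -0.001]
wrist_force: [-1.7, 6.2, 1.8]
width: 0.002
grip_force: 3.1
```

Request:
{"method": "send_rows", "body": {"rows": [{"delta_pos":[-0.01,0,0],"rotation":[0,0,0]},{"delta_pos":[-0.02,0,0],"rotation":[0,0,0]},{"delta_pos":[-0.03,0,0],"rotation":[0,0,0]},{"delta_pos":[-0.04,0,0],"rotation":[0,0,0]},{"delta_pos":[-0.05,0,0],"rotation":[0,0,0]},{"delta_pos":[-0.06,0,0],"rotation":[0,0,0]},{"delta_pos":[-0.07,0,0],"rotation":[0,0,0]},{"delta_pos":[-0.07,0,0],"rotation":[0,0,0]}]}}

```text
t: 19.3
eef_pos: [0.6022, 0.0044, 0.0426]
tool_rot: [0.633, 0.774, 0.0, -0.001]
wrist_force: [-1.7, 7.9, 2.4]
width: -0.001
grip_force: 3.9
```

Request:
{"method": "send_rows", "body": {"rows": [{"delta_pos":[-0.02,0,0],"rotation":[0,0,0]},{"delta_pos":[-0.03,0,0],"rotation":[0,0,0]},{"delta_pos":[-0.05,0,0],"rotation":[0,0,0]},{"delta_pos":[-0.06,0,0],"rotation":[0,0,0]},{"delta_pos":[-0.08,0,0],"rotation":[0,0,0]},{"delta_pos":[-0.1,0,0],"rotation":[0,0,0]},{"delta_pos":[-0.1,0,0],"rotation":[0,0,0]},{"delta_pos":[-0.1,0,0],"rotation":[0,0,0]}]}}

```text
t: 20.3
eef_pos: [0.6024, 0.004, 0.0427]
tool_rot: [0.633, 0.774, 0.001, -0.001]
wrist_force: [-2.0, 9.6, 2.4]
width: -0.003
grip_force: 5.2
```

Run:
```python
from h import *
fr()
```

```text
t 20.3 y_r -116.2 x_r 591.1 Fy_r 9.79 Fx_r -0.06 Fz 2.36
```

Request:
{"method": "send_rows", "body": {"rows": [{"delta_pos":[0.4,0,0],"rotation":[0,0,0]},{"delta_pos":[1,0,0],"rotation":[0,0,0]},{"delta_pos":[1.5,0,-2],"rotation":[0,0,0]},{"delta_pos":[2,0,-7],"rotation":[0,0,0]},{"delta_pos":[2,0,-12],"rotation":[0,0,0]},{"delta_pos":[-3,-3,-13],"rotation":[0,0,5]},{"delta_pos":[-8,-7,-13],"rotation":[0,0,12]},{"delta_pos":[-12,-11,-13],"rotation":[0,0,20]}], "grip": 0}}

```text
t: 21.3
eef_pos: [0.5187, -0.1396, 0.1731]
tool_rot: [0.759, 0.651, 0.0, 0.001]
wrist_force: [0.6, -0.4, -0.9]
width: 0.006
grip_force: 0.0
```

Run:
```python
from h import *
plan(.4282,-.2808,.11,-9.2)
```

```text
t 21.3 pos [ 0.5187 -0.1396  0.1731] d_cm [-15.32  -6.82   6.32] rot [0.09 0.07 0.48] F [ 0.65 -0.39 -0.91] 0.00598863852304619
```

Request:
{"method": "send_rows", "body": {"rows": [{"delta_pos":[-4,-2,0],"rotation":[0,0,0.5]},{"delta_pos":[-8,-4,1],"rotation":[0,0,0.5]},{"delta_pos":[-12,-5.5,3],"rotation":[0,0,0.5]},{"delta_pos":[-15.3,-6.8,5],"rotation":[0,0,0.5]},{"delta_pos":[-15.3,-6.8,6.3],"rotation":[0,0,0.5]},{"delta_pos":[-15.3,-6.8,6.3],"rotation":[0,0,0.5]},{"delta_pos":[-15.3,-6.8,6.3],"rotation":[0,0,0.5]},{"delta_pos":[-15.3,-6.8,6.3],"rotation":[0,0,0.5]}], "grip": 0.5}}

```text
t: 22.3
eef_pos: [0.43, -0.2784, 0.1103]
tool_rot: [0.76, 0.65, 0.0, 0.001]
wrist_force: [-0.8, -0.6, -0.4]
width: 0.501
grip_force: 0.0
```

Run:
```python
from h import *
plan(.4282,-.2808,.069,-9.2); fins()
im,d,K,T=snap('side'); P=cloud(d,K,T)
hsv=cv2.cvtColor(im,cv2.COLOR_BGR2HSV); m=(abs(P[...,0]-.428)<.07)&(abs(P[...,1]+.28)<.07)&(P[...,2]>.045)&(P[...,2]<.062)
q=P[m]; print(m.sum(), cv2.minAreaRect(q[:,:2].astype(np.float32)*1000) if m.sum()>10 else 0)
v,u=np.argwhere(m).mean(0).astype(int); cv2.imwrite('pics/s3.png',cv2.resize(im[v-80:v+70,u-100:u+100],None,fx=3,fy=3))
```

```text
t 22.3 pos [ 0.43   -0.2784  0.1103] d_cm [-0.26 -0.15  4.13] rot [0.06 0.03 0.28] F [-0.79 -0.62 -0.39] 0.50110019735631
fin 79 [615.1 -59.2] [13.9 28.1] y_r -180.6
fin 80 [607.5 -24.1] [14.  27.9] y_r -144.7
fin 80 [586.5  81.7] [13.8 27.9] y_r -36.9
fin 82 [579.1 116.5] [14.2 27.7] y_r -1.4
412 ((428.1303405761719, -279.8655090332031), (72.510498046875, 81.52896881103516), 79.10828399658203)
```

View pics/s3.png

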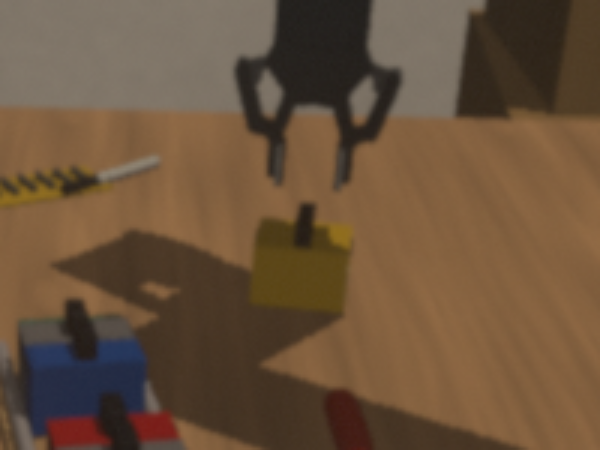

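The crop shows the open fingers at px (278,180) and (342,180), straddling the yellow case's fin at (305,225). Red and blue now stand about 107.8 mm apart. Next I go down and grip.

Request:
{"method": "send_rows", "body": {"rows": [{"delta_pos":[-0.25,-0.15,0.5],"rotation":[0,0,0.3]},{"delta_pos":[-0.25,-0.15,1.5],"rotation":[0,0,0.3]},{"delta_pos":[-0.25,-0.15,2.5],"rotation":[0,0,0.3]},{"delta_pos":[-0.25,-0.15,3.5],"rotation":[0,0,0.3]},{"delta_pos":[-0.25,-0.15,4.1],"rotation":[0,0,0.3]},{"delta_pos":[-0.25,-0.15,4.1],"rotation":[0,0,0.3]},{"delta_pos":[-0.25,-0.15,4.1],"rotation":[0,0,0.3]},{"delta_pos":[-0.25,-0.15,4.1],"rotation":[0,0,0.3]}]}}

```text
t: 23.4
eef_pos: [0.4276, -0.2812, 0.0689]
tool_rot: [0.762, 0.647, 0.0, 0.0]
wrist_force: [-0.7, 0.2, 0.3]
width: 0.499
grip_force: 0.0
```

Request:
{"method": "send_rows", "body": {"rows": [{"delta_pos":[0,0,0],"rotation":[0,0,0]},{"delta_pos":[0,0,0],"rotation":[0,0,0]},{"delta_pos":[0,0,0],"rotation":[0,0,0]},{"delta_pos":[0,0,0],"rotation":[0,0,0]},{"delta_pos":[0,0,0],"rotation":[0,0,0]},{"delta_pos":[0,0,0],"rotation":[0,0,0]},{"delta_pos":[0,0,0],"rotation":[0,0,0]},{"delta_pos":[0,0,0],"rotation":[0,0,0]}], "grip": 0, "force": 50}}

```text
t: 24.4
eef_pos: [0.4279, -0.2814, 0.0688]
tool_rot: [0.762, 0.647, 0.0, 0.001]
wrist_force: [4.2, -0.4, 3.1]
width: 0.149
grip_force: 53.8
```

Request:
{"method": "send_rows", "body": {"rows": [{"delta_pos":[0,0,-1],"rotation":[0,0,0]},{"delta_pos":[0,0,-3],"rotation":[0,0,0]},{"delta_pos":[0,0,-6],"rotation":[0,0,0]},{"delta_pos":[0,0,-9],"rotation":[0,0,0]},{"delta_pos":[0,0,-11],"rotation":[0,0,0]},{"delta_pos":[0,0,-11],"rotation":[0,0,0]},{"delta_pos":[0,0,-11],"rotation":[0,0,0]},{"delta_pos":[0,0,-11],"rotation":[0,0,0]}]}}

```text
t: 25.4
eef_pos: [0.4263, -0.2803, 0.1773]
tool_rot: [0.762, 0.647, -0.0, -0.002]
wrist_force: [-0.0, 0.4, -3.9]
width: 0.147
grip_force: 53.1
```

Run:
```python
from h import *
c,n=np.cos(np.radians(11.5)),np.sin(np.radians(11.5)); xr,yr=.5905,-.0910
plan(c*xr-n*yr,n*xr+c*yr,.18,11.5); s=robot.read_state(); print(c*xr-n*yr,n*xr+c*yr,s['width']*85,s['grip_force'],s['tool_rot'])
```

```text
t 25.4 pos [ 0.4263 -0.2803  0.1773] d_cm [33.23 11.83 -0.25] rot [ -0.14  -0.12 -20.8 ] F [-0.04  0.4  -3.87] 0.14695015170158812
0.5967880201105648 0.02855361715285945 12.49076289463499 53.08343589305878 [ 7.62127517e-01  6.47424927e-01 -2.43722268e-04 -1.59795534e-03]
```

Request:
{"method": "send_rows", "body": {"rows": [{"delta_pos":[2,0.7,0],"rotation":[0,0,-2]},{"delta_pos":[6,2.1,-0.2],"rotation":[0,0,-5]},{"delta_pos":[11,3.9,-0.4],"rotation":[0,0,-8]},{"delta_pos":[16,5.7,-0.5],"rotation":[0,0,-11]},{"delta_pos":[21,7.5,-0.5],"rotation":[0,0,-14]},{"delta_pos":[26,9.3,-0.5],"rotation":[0,0,-17]},{"delta_pos":[30,10.7,-0.5],"rotation":[0,0,-19]},{"delta_pos":[32,11.4,-0.5],"rotation":[0,0,-20.5]}]}}

```text
t: 26.4
eef_pos: [0.5918, 0.0183, 0.1825]
tool_rot: [0.634, 0.774, -0.0, -0.001]
wrist_force: [-0.4, -0.1, -2.8]
width: 0.147
grip_force: 53.0
```

Request:
{"method": "send_rows", "body": {"rows": [{"delta_pos":[0.8,0.3,0],"rotation":[0,0,0]},{"delta_pos":[1,0.3,0],"rotation":[0,0,0]},{"delta_pos":[1,0.3,0],"rotation":[0,0,0]},{"delta_pos":[1,0.3,0],"rotation":[0,0,0]},{"delta_pos":[1,0.3,0],"rotation":[0,0,0]},{"delta_pos":[1,0.3,0],"rotation":[0,0,0]},{"delta_pos":[1,0.3,0],"rotation":[0,0,0]},{"delta_pos":[1,0.3,0],"rotation":[0,0,0]}]}}

```text
t: 27.4
eef_pos: [0.5926, 0.0267, 0.1836]
tool_rot: [0.635, 0.773, 0.0, -0.0]
wrist_force: [0.2, -0.1, -2.9]
width: 0.148
grip_force: 53.0
```

Run:
```python
from h import *
plan(.5968,.0286,.18,11.5); fr()
im,d,K,T=snap('top'); P=cloud(d,K,T); z=P[...,2]; hsv=cv2.cvtColor(im,cv2.COLOR_BGR2HSV)
zt=.18-.069+.055
m=(abs(P[...,0]-.6)<.07)&(abs(P[...,1]-.03)<.07)&(abs(z-zt)<.008)&(hsv[...,1]>100)&(hsv[...,0]>15)&(hsv[...,0]<40)
q=P[m]; r=cv2.minAreaRect(q[:,:2].astype(np.float32)*1000); print(m.sum(),r,np.median(q[:,2]), 'x_r,y_r',.98*r[0][0]+.1994*r[0][1],-.1994*r[0][0]+.98*r[0][1])
im2,d,K,T=snap('side'); cv2.imwrite('pics/c4.png',np.hstack([cv2.resize(im[130:290,170:370],(400,320)),cv2.resize(im2[120:320,150:400],(400,320))]))
P=cloud(d,K,T);hsv=cv2.cvtColor(im2,cv2.COLOR_BGR2HSV)
# front (+y) face of yellow, rack frame
yr=-.1994*P[...,0]+.98*P[...,1]; xr=.98*P[...,0]+.1994*P[...,1]
m=(hsv[...,0]>15)&(hsv[...,0]<40)&(hsv[...,1]>100)&(abs(xr-.59)<.06)&(abs(yr+.09)<.06)&(P[...,2]>.118)&(P[...,2]<.158)
q=np.c_[xr[m],yr[m],P[...,2][m]]; print(m.sum(),np.median(q,0),np.percentile(q,[1,99],axis=0)); print('slopes',np.polyfit(q[:,0],q[:,1],1),np.polyfit(q[:,2],q[:,1],1))
```

```text
t 27.4 pos [0.5926 0.0267 0.1836] d_cm [0.11 0.45 0.36] rot [-0.   -0.01 -0.3 ] F [ 0.2  -0.14 -2.9 ] 0.1476318443946283
t 27.4 y_r -92.0 x_r 586.0 Fy_r -0.18 Fx_r 0.17 Fz -2.9
296 ((571.7362670898438, 23.050996780395508), (38.57546615600586, 67.56474304199219), 12.014384269714355) 0.1694618891790015 x_r,y_r 564.8979105060577 -91.41423481292723
900 [ 0.59103411 -0.05966008  0.13838377] [[ 0.54654392 -0.12453653  0.11840704]
 [ 0.62551555 -0.05619605  0.15760565]]
slopes [-0.22476584  0.06933445] [ 0.01499615 -0.06536259]
```

View pics/c4.png

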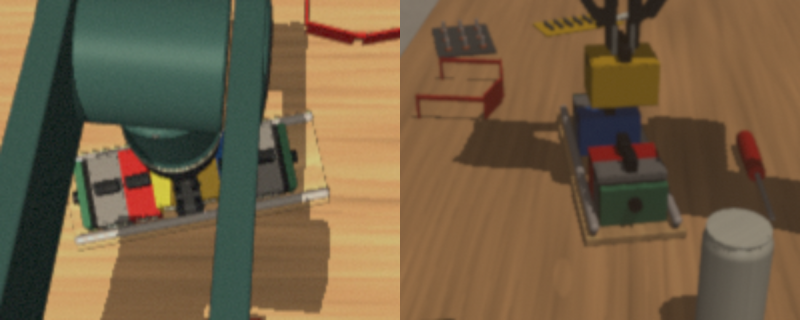

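The picture shows the yellow case held level over the gap (side view px ~(620,75)), with red and blue still upright. I'll correct x and descend in stages while watching the force.

Request:
{"method": "send_rows", "body": {"rows": [{"delta_pos":[0.02,0.2,0],"rotation":[0,0,-0.3]},{"delta_pos":[0.04,0.43,0.5],"rotation":[0,0,-0.3]},{"delta_pos":[0.04,0.43,1.5],"rotation":[0,0,-0.3]},{"delta_pos":[0.04,0.43,2.7],"rotation":[0,0,-0.3]},{"delta_pos":[0.04,0.43,3.7],"rotation":[0,0,-0.3]},{"delta_pos":[0.04,0.43,4.2],"rotation":[0,0,-0.3]},{"delta_pos":[0.04,0.43,4.2],"rotation":[0,0,-0.3]},{"delta_pos":[0.04,0.43,4.2],"rotation":[0,0,-0.3]}]}}

```text
t: 28.5
eef_pos: [0.597, 0.0279, 0.1419]
tool_rot: [0.633, 0.774, 0.0, 0.0]
wrist_force: [0.6, 0.6, -2.6]
width: 0.146
grip_force: 53.0
```

Run:
```python
from h import *
c,n=np.cos(np.radians(11.5)),np.sin(np.radians(11.5)); xr,yr=.5903,-.0916
plan(c*xr-n*yr,n*xr+c*yr,.14,11.5); fr()
```

```text
t 28.5 pos [0.597  0.0279 0.1419] d_cm [ 0.01 -0.03  0.19] rot [0.04 0.01 0.  ] F [ 0.61  0.61 -2.59] 0.1464387460015545
t 28.5 y_r -91.7 x_r 590.6 Fy_r 0.48 Fx_r 0.72 Fz -2.59
```

Request:
{"method": "send_rows", "body": {"rows": [{"delta_pos":[0,0,0.15],"rotation":[0,0,0]},{"delta_pos":[0,0,0.3],"rotation":[0,0,0]},{"delta_pos":[0,0,0.45],"rotation":[0,0,0]},{"delta_pos":[0,0,0.6],"rotation":[0,0,0]},{"delta_pos":[0,0,0.75],"rotation":[0,0,0]},{"delta_pos":[0,0,0.9],"rotation":[0,0,0]},{"delta_pos":[0,0,1.05],"rotation":[0,0,0]},{"delta_pos":[0,0,1.1],"rotation":[0,0,0]}]}}

```text
t: 29.5
eef_pos: [0.5966, 0.0279, 0.1305]
tool_rot: [0.633, 0.774, -0.0, -0.0]
wrist_force: [-0.3, 0.2, -3.5]
width: 0.15
grip_force: 53.0
```

Run:
```python
from h import *
fr()
```

```text
t 29.5 y_r -91.6 x_r 590.2 Fy_r 0.25 Fx_r -0.23 Fz -3.48
```

No contact force so far, so I continue to just above the rails.

Request:
{"method": "send_rows", "body": {"rows": [{"delta_pos":[0,0,0.3],"rotation":[0,0,0]},{"delta_pos":[0,0,0.6],"rotation":[0,0,0]},{"delta_pos":[0,0,1.0],"rotation":[0,0,0]},{"delta_pos":[0,0,1.4],"rotation":[0,0,0]},{"delta_pos":[0,0,1.8],"rotation":[0,0,0]},{"delta_pos":[0,0,2.2],"rotation":[0,0,0]},{"delta_pos":[0,0,2.5],"rotation":[0,0,0]},{"delta_pos":[0,0,2.6],"rotation":[0,0,0]}]}}

```text
t: 30.5
eef_pos: [0.5966, 0.0279, 0.1044]
tool_rot: [0.633, 0.774, -0.0, -0.0]
wrist_force: [-0.1, 0.3, -3.3]
width: 0.145
grip_force: 53.1
```

Request:
{"method": "send_rows", "body": {"rows": [{"delta_pos":[0,0,0.1],"rotation":[0,0,0]},{"delta_pos":[0,0,0.25],"rotation":[0,0,0]},{"delta_pos":[0,0,0.4],"rotation":[0,0,0]},{"delta_pos":[0,0,0.55],"rotation":[0,0,0]},{"delta_pos":[0,0,0.7],"rotation":[0,0,0]},{"delta_pos":[0,0,0.85],"rotation":[0,0,0]},{"delta_pos":[0,0,0.95],"rotation":[0,0,0]},{"delta_pos":[0,0,1.0],"rotation":[0,0,0]}]}}

```text
t: 31.5
eef_pos: [0.5967, 0.0279, 0.0945]
tool_rot: [0.633, 0.774, 0.0, -0.0]
wrist_force: [0.1, -0.4, -3.1]
width: 0.152
grip_force: 53.1
```

Run:
```python
from h import *
fr();plan(.597,.028,.081,11.5)
```

```text
t 31.5 y_r -91.6 x_r 590.3 Fy_r -0.44 Fx_r -0.02 Fz -3.14
t 31.5 pos [0.5967 0.0279 0.0945] d_cm [0.   0.03 1.35] rot [-0.   -0.01 -0.  ] F [ 0.06 -0.43 -3.14] 0.1523297595470359
```

Smooth, and inside the rails. Down to about 1 mm above the board, then fine steps.

Request:
{"method": "send_rows", "body": {"rows": [{"delta_pos":[0,0,0.15],"rotation":[0,0,0]},{"delta_pos":[0,0,0.35],"rotation":[0,0,0]},{"delta_pos":[0,0,0.55],"rotation":[0,0,0]},{"delta_pos":[0,0,0.75],"rotation":[0,0,0]},{"delta_pos":[0,0,0.95],"rotation":[0,0,0]},{"delta_pos":[0,0,1.1],"rotation":[0,0,0]},{"delta_pos":[0,0,1.2],"rotation":[0,0,0]},{"delta_pos":[0,0,1.2],"rotation":[0,0,0]}]}}

```text
t: 32.5
eef_pos: [0.5966, 0.0279, 0.0825]
tool_rot: [0.633, 0.774, -0.0, -0.0]
wrist_force: [-0.3, 0.7, -3.1]
width: 0.15
grip_force: 53.1
```

Request:
{"method": "send_rows", "body": {"rows": [{"delta_pos":[0,0,0.02],"rotation":[0,0,0]},{"delta_pos":[0,0,0.04],"rotation":[0,0,0]},{"delta_pos":[0,0,0.06],"rotation":[0,0,0]},{"delta_pos":[0,0,0.08],"rotation":[0,0,0]},{"delta_pos":[0,0,0.1],"rotation":[0,0,0]},{"delta_pos":[0,0,0.12],"rotation":[0,0,0]},{"delta_pos":[0,0,0.12],"rotation":[0,0,0]},{"delta_pos":[0,0,0.12],"rotation":[0,0,0]}]}}

```text
t: 33.5
eef_pos: [0.5967, 0.0279, 0.0814]
tool_rot: [0.633, 0.774, 0.0, -0.0]
wrist_force: [-1.0, -0.5, -4.3]
width: 0.149
grip_force: 53.1
```

Request:
{"method": "send_rows", "body": {"rows": [{"delta_pos":[0,0,0.02],"rotation":[0,0,0]},{"delta_pos":[0,0,0.03],"rotation":[0,0,0]},{"delta_pos":[0,0,0.04],"rotation":[0,0,0]},{"delta_pos":[0,0,0.05],"rotation":[0,0,0]},{"delta_pos":[0,0,0.06],"rotation":[0,0,0]},{"delta_pos":[0,0,0.07],"rotation":[0,0,0]},{"delta_pos":[0,0,0.07],"rotation":[0,0,0]},{"delta_pos":[0,0,0.07],"rotation":[0,0,0]}]}}

```text
t: 34.5
eef_pos: [0.5968, 0.0279, 0.0808]
tool_rot: [0.633, 0.774, 0.0, 0.0]
wrist_force: [0.1, 0.4, -2.8]
width: 0.148
grip_force: 53.2
```

Request:
{"method": "send_rows", "body": {"rows": [{"delta_pos":[0,0,0.01],"rotation":[0,0,0]},{"delta_pos":[0,0,0.02],"rotation":[0,0,0]},{"delta_pos":[0,0,0.03],"rotation":[0,0,0]},{"delta_pos":[0,0,0.04],"rotation":[0,0,0]},{"delta_pos":[0,0,0.05],"rotation":[0,0,0]},{"delta_pos":[0,0,0.06],"rotation":[0,0,0]},{"delta_pos":[0,0,0.06],"rotation":[0,0,0]},{"delta_pos":[0,0,0.06],"rotation":[0,0,0]}]}}

```text
t: 35.5
eef_pos: [0.5971, 0.028, 0.0806]
tool_rot: [0.633, 0.774, 0.0, 0.0]
wrist_force: [-1.1, 1.8, 6.1]
width: 0.145
grip_force: 54.3
```

The case is on the board, with about 9 N of contact. Release it.

Request:
{"method": "send_rows", "body": {"rows": [{"delta_pos":[0,0,-0.03],"rotation":[0,0,0]},{"delta_pos":[0,0,-0.03],"rotation":[0,0,0]},{"delta_pos":[0,0,-0.03],"rotation":[0,0,0]},{"delta_pos":[0,0,-0.03],"rotation":[0,0,0]},{"delta_pos":[0,0,-0.03],"rotation":[0,0,0]},{"delta_pos":[0,0,-0.03],"rotation":[0,0,0]},{"delta_pos":[0,0,-0.03],"rotation":[0,0,0]},{"delta_pos":[0,0,-0.03],"rotation":[0,0,0]}], "grip": 0.45}}

```text
t: 36.5
eef_pos: [0.5967, 0.0279, 0.0804]
tool_rot: [0.633, 0.774, 0.0, -0.0]
wrist_force: [-1.1, 0.0, 0.0]
width: 0.45
grip_force: 0.0
```

Request:
{"method": "send_rows", "body": {"rows": [{"delta_pos":[0,0,-0.5],"rotation":[0,0,0]},{"delta_pos":[0,0,-1.5],"rotation":[0,0,0]},{"delta_pos":[0,0,-3],"rotation":[0,0,0]},{"delta_pos":[0,0,-6],"rotation":[0,0,0]},{"delta_pos":[0,0,-10],"rotation":[0,0,0]},{"delta_pos":[-5,0,-12],"rotation":[0,0,0]},{"delta_pos":[-10,0,-12],"rotation":[0,0,0]},{"delta_pos":[-15,0,-12],"rotation":[0,0,0]}]}}

```text
t: 37.5
eef_pos: [0.6273, -0.1205, 0.2025]
tool_rot: [0.633, 0.775, 0.001, 0.001]
wrist_force: [-0.4, -0.5, -0.3]
width: 0.451
grip_force: 0.0
```

Request:
{"method": "send_rows", "body": {"rows": [{"delta_pos":[-3,0,0],"rotation":[0,0,0]},{"delta_pos":[-6,0,0],"rotation":[0,0,0]},{"delta_pos":[-8,0,0],"rotation":[0,0,0]},{"delta_pos":[-8,0,0],"rotation":[0,0,0]},{"delta_pos":[-8,0,0],"rotation":[0,0,0]},{"delta_pos":[-8,0,0],"rotation":[0,0,0]},{"delta_pos":[-8,0,0],"rotation":[0,0,0]},{"delta_pos":[-8,0,0],"rotation":[0,0,0]}]}}

```text
t: 38.5
eef_pos: [0.6425, -0.197, 0.2004]
tool_rot: [0.632, 0.775, 0.0, -0.0]
wrist_force: [-1.0, 0.5, 0.2]
width: 0.448
grip_force: 0.0
```

Run:
```python
from h import *
fr(); im=fins(); im2,*_=snap('side'); cv2.imwrite('pics/c5.png',np.hstack([cv2.resize(im[170:270,170:370],(400,200)),cv2.resize(im2[180:305,190:440],(400,200))]))
```

```text
t 38.5 y_r -321.1 x_r 590.3 Fy_r 0.72 Fx_r -0.87 Fz 0.24
fin 79 [614.8 -59.1] [13.9 28. ] y_r -180.6
fin 80 [607.4 -24. ] [14.  27.9] y_r -144.7
fin 171 [596.8  28.7] [14.5 59.4] y_r -90.9
fin 82 [586.2  81.3] [13.9 27.8] y_r -37.2
fin 83 [578.7 116.4] [14.2 27.8] y_r -1.3
```

View pics/c5.png

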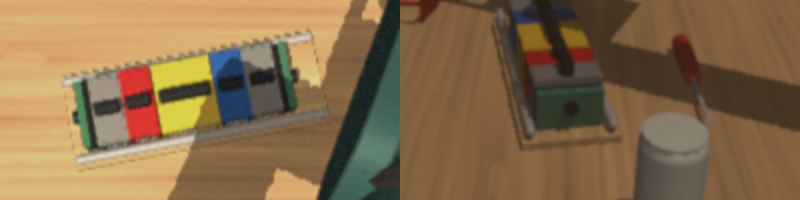

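The yellow case sits at px (185,92) between red and blue, level and in line. It is 53.8 mm from both, and the arm is clear.

```bash
python3 -c "
from workcell import robot
print(robot.finish_job())"
```

```text
the job is handed in; nothing more can be done
None
```

The yellow case stands flat and in line between red and blue (about 54 mm from each, both sides pushed to their stops), it was released with the arm clear, and the job was handed in at about 38.6 s; no verdict came back.

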